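Stand a toppled slide box back up in its rack

TASK

One of the slide storage boxes in the steel rack has toppled sideways: it leans over the low right-hand end of the rack (right as the robot sees it) and sticks out at the front. With the fingertips, push its overhanging top back until it stands upright next to the others, then push on its front end until it is fully home against the back of the rack, in line with the other boxes. Only push it, gently: do not grip or lift it, and leave the other boxes and the things standing around where they are.

Things in the scene. Friction and masses are not known exactly. Their poses are not given: they have to be found in the camera images.
- rack: Open-fronted rack of 4 mm sheet steel, fixed, 204 mm wide (y). Origin on the bench under its middle; x points from the open front to the back plate, y to the left end plate. Floor top 4 mm above the bench, from x = -0.095 to the back plate's inner face at x = +0.095 m. Back and both end plates are only 77 mm high; the end plates' inner faces lie at y = +0.098 and -0.098 m.
- rack_back (a point): On the rack's floor at the foot of the back plate's inner face, mid-width (rack frame x 0.095, y 0, z 0.004 m). The back end of a box that is home touches this plate.
- fallen: The toppled slide box: closed, grey plastic, 206 mm long (x), 36 thick (y), 165 high (z), 0.5 to 0.9 kg, a white card on its front end. Origin at the centre of its underside, z its own up, x to the back of the rack. Leans about 30 degrees about x to the rack's right (-y), over the end plate; 25 to 50 mm too far forward. Home its origin is at x = -0.008 m in the rack's frame.
- fallen_center (a point): Centre of the toppled box, 82.5 mm above its underside. Home and upright: x = -0.008, z = 0.0865 m in the rack's frame, y between about -0.06 and -0.03 m.
- fallen_foot (a point): Middle of the toppled box's lower right edge (x 0, y -0.018, z 0 in its frame), on the rack's floor: the edge it stands on and turns about when pushed upright. Once it leans less than about 12 degrees it drops upright by itself.
- fallen_top (a point): Middle of the toppled box's upper right edge (x 0, y -0.018, z 0.165 m in its frame): at the start about 147 mm above the bench, overhanging the right end plate by about 36 mm; the outermost edge, to be pushed back towards the rack's +y. As the box turns upright its top rises to at most 173 mm, so keep wider parts of the gripper above that.
- fallen_front (a point): Centre of the toppled box's front end, the 36 x 165 mm face with the card (x -0.103, z 0.0825 m in its frame), to be pushed towards the rack's +x. Upright, it slides on the floor at about 2 to 7 N; pushed higher than about 130 mm over the bench it could tip instead.
- box1: Upright neighbour at the left end, a slide box of the same size; origin at the centre of its underside.
- box2: Second upright neighbour, same size and origin.
- box3: Third upright neighbour, same size and origin; there is room for the toppled box between it and the right end plate.
- vial: Bystander: clear specimen vial with white cap, 30 mm across, 62 mm tall, in front of the rack; origin under its centre.
- jar: Bystander: specimen jar with white lid, 54 mm across, 75 mm tall, right of the rack; origin under its centre.
- dishes: Bystander: stack of two Petri dishes, 94 mm across, 33 mm tall, right of the rack; origin under its centre.
- washbottle: Bystander: red wash bottle with a bent spout, 72 mm across, 200 mm tall, left; origin under its centre.
- beaker: Bystander: clear beaker, 70 mm across, 90 mm tall, right; origin under its centre.
- forceps: Bystander: steel forceps lying flat, 130 mm long, 7 mm high, in front of the rack; origin under the middle.

How it is judged (in metres and radians):
On the way, in this order (a step that is already met when the one before it is completed fails the run):
1. the toppled box stands upright (angle between fallen's own z axis and vertical below 0.09 rad and height (world z) of fallen_center below 0.098 m), for 0.2 s.
2. it is pushed home, upright (x of fallen_center in the frame of rack above -0.015 m and angle between fallen's own z axis and vertical below 0.09 rad), for 0.2 s.
At the end, for the whole second after the job is handed in: The toppled box stands upright (within 3.4 degrees) on the rack's floor beside the third box, square to the rack (within 4.6 degrees), its back end within 7 mm of the back plate, at rest; the other boxes upright (angle between each of fallen, box1, box2, box3's own z axis and vertical below 0.06 rad and height (world z) of fallen_center below 0.092 m and x of fallen_center in the frame of rack between -0.015 and 0 m and y of fallen_center in the frame of rack between -0.082 and -0.01 m and angle between the x axis of fallen and the x axis of rack, either way round below 0.08 rad and linear speed of fallen below 0.01 m/s); the robot touches nothing.
It fails at once if the toppled box is lifted: the edge it stands on rises more than 12 mm off the rack's floor (height (world z) of fallen_foot above 0.016 m).
It fails at once if the toppled box is gripped or pushed hard: more than 38 N between it and the fingers (contact force between the fingers and fallen above 38 N).
It fails at once if another slide box is shifted more than 20 mm or tipped (distance of any of box1, box2, box3 from where it was at the start of the episode above 0.02 m or angle between any of box1, box2, box3's own z axis and vertical above 0.2 rad).
It fails at once if a thing standing around is shifted more than 30 mm or knocked over (distance of any of vial, jar, dishes, washbottle, beaker, forceps from where it was at the start of the episode above 0.03 m or angle between any of vial, jar, dishes, washbottle, beaker, forceps's own z axis and vertical above 0.4 rad).
It also fails if it takes over 53 s, if anything falls off the work surface, if the arm or the gripper's body presses on something with over 40 N, if the wrist force passes 120 N, or if a joint passes its speed limit or range.

ROBOT

A 6-joint arm with a two-finger parallel gripper is mounted at the origin on the work surface. World frame = base frame: x ahead of the robot, y to its left, z up, the work surface at z = 0. Lengths are in mm, angles in rad, forces in N, time in s.
With the tool pointing down it reaches from about 350 to 875 mm from the base axis. Payload 4.2 kg.
Tool frame: the origin (TCP) lies between the finger pads; the fingertips stand 11 mm ahead of it and the grasp point (between the pads) lies 8 mm behind it; z points along the fingers, y is the direction in which the jaws open and shut (so a half turn about z gives the same grasp; the last joint's range is limited). The gripper opens to 85 mm and grips with 20 to 120 N. Pads are 22 mm wide; open, the fingers measure 114 mm over their backs; the gripper's body (76 mm by 85 mm) begins 54 mm behind the grasp point. The pads swing forward as they close: fully open they stand 13 mm farther back than shut.
Start: joints at [1.531, 0.385, 0.008, 0, -1.194, -0.259], TCP at [183.951, 597.295, 242.312] pointing down, gripper open.
Joint ranges: [-3.14, 3.14], [-1.21, 2.06], [-1.07, 1.41], [-3.16, 2.05], [-2.99, -0.16], [-3.1, 3.1]. Speed limits (rad/s): [2.79, 2.79, 3.14, 3.14, 3.14, 3.14].

INTERFACE

Orientations are given as a unit quaternion [x, y, z, w].
In Python, from bench import * gives the robot as it stands.
- The arm moves only by the tool servo_tool, never from a script. Its argument "rows" is a list of rows, each a list of 7 numbers: the opening, from 0 (shut) to 1 (fully open), then the shift along the tool's x, y, z in cm, then the turn, a rotation vector about the tool's x, y, z in degrees. A call has 1 to 12 rows; each row shifts and turns the commanded pose from where the row before left it, along the tool's axes as they then stand; what a row does not reach is not made up. A row lasts 1/10 s, in which the tool goes at most 50 mm and 8.59 degrees, less where a joint would pass 70% of its speed; a pose out of reach is approached as far as the arm can. A call is refused whole if a number of a shift passes 5 or a number of a turn 8.59, either way. A call with a gripper value outside its range is refused whole. The fingers move at their own pace and stop on an object; the grip force is fixed at half the most. Time passes only in rows, so rows that do not move let the fingers close. It gives the time, the measured TCP pose, the force and the opening at its end, in the units of the state.
- read_state(): the state, without advancing time (a new reading comes with each control period).
- get_image(name): name is "side" or "top" or "wrist"; returns a dict with "image" (384x512x3 uint8, red, green, blue), "mtx" (3x3 intrinsics, pixels), "extrinsics" (4x4, takes a point from camera to world coordinates). Camera axes: x right, y up, looking along -z (the intrinsics and any distortion apply to the point x, -y, -z); pixel columns grow to the right and rows downward; lengths in mm; the calibration is good to about 2 mm. A picture is of the moment at which its call begins. There is no depth.
- job_done(): hands the job in, once; it reports no verdict.
The state is a dict: "clock": time; "joints": joint angles; "joint_vel": joint speeds; "joint_efforts": joint torques, N m; "position": TCP position; "ee_rot": TCP orientation; "contact_force": force on the tool from outside, world axes, zero at the start; "wrist_torque": the same for the moment, N m; "gripper_width": finger opening in mm.
Only numpy, scipy, OpenCV 4.12 (cv2) and the standard library are available. Lean on these libraries where they do the work, as an engineer would, in place of code of your own. Each camera call takes 0.05 s, during which the arm holds its last target. There are 200 camera calls.

## Working session

There is one attempt and no reset: what is moved stays moved. The work goes in short steps, Python scripts to look and compute and a tool call to move; the robot and the scene stay as the last step left them, time stands still between calls to the robot, and variables do not carry over. Pictures are saved under pics/ and viewed, about 8 in all and at most 12, crops included, and the job is handed in when it is done.

Besides the shell and the picture viewer there is one more tool, called after "Request:" in YAML: its name, and indented under it one key for each argument. servo_tool: Moves the arm, as the interface text tells. Its arguments: {"type":"object","properties":{"rows":{"type":"array","items":{"type":"array","items":{"type":"number"}}}},"required":["rows"]}

```bash
ls; mkdir -p pics
python3 - <<'E'
from bench import *
import cv2,numpy as np
s=read_state();print(s)
for n in("side","top"):
    d=get_image(n);cv2.imwrite(f"pics/{n}0.png",cv2.cvtColor(d["image"],cv2.COLOR_RGB2BGR))
    np.savez(f"{n}0.npz",**d);print(n,np.round(d["mtx"],1).tolist(),np.round(d["extrinsics"],3).tolist(),d.keys())
E
```

```text
pics
{'clock': 0.0, 'joints': array([ 1.53062424e+00,  3.85543155e-01,  6.60413991e-03, -5.12906192e-04,
       -1.19398110e+00, -2.58625185e-01]), 'joint_vel': array([-0.0001701 , -0.00045057, -0.00087012, -0.00123854, -0.00177024,
        0.00011854]), 'joint_efforts': array([-2.42169881e-04, -3.92290986e+01,  1.88402635e+01,  4.18642849e+00,
       -4.65029996e-03, -2.88558489e-06]), 'position': array([183.77879474, 596.77569498, 241.21908998]), 'ee_rot': array([ 9.88846092e-01, -1.48936970e-01, -1.21183534e-04,  1.08154758e-03]), 'contact_force': array([ 0.23566931, -0.62314969, -0.60060203]), 'wrist_torque': array([-0.03325186, -0.0078907 , -0.01238421]), 'gripper_width': 85.40341382786268}
side [[463.6, 0.0, 255.7], [0.0, 463.6, 193.4], [0.0, 0.0, 1.0]] [[0.307, -0.903, 0.302, 948.45], [0.952, 0.291, -0.099, -143.221], [0.002, 0.318, 0.948, 1261.173], [0.0, 0.0, 0.0, 1.0]] dict_keys(['image', 'mtx', 'extrinsics'])
top [[482.9, 0.0, 256.3], [0.0, 482.9, 195.0], [0.0, 0.0, 1.0]] [[-0.02, 0.975, -0.222, 292.507], [-1.0, -0.019, 0.004, -30.553], [-0.001, 0.222, 0.975, 1423.662], [0.0, 0.0, 0.0, 1.0]] dict_keys(['image', 'mtx', 'extrinsics'])
```

View pics/side0.png

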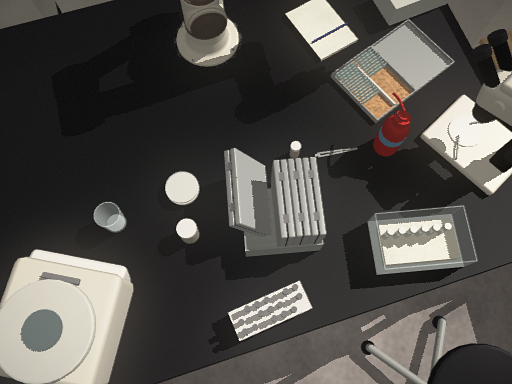

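View pics/top0.png

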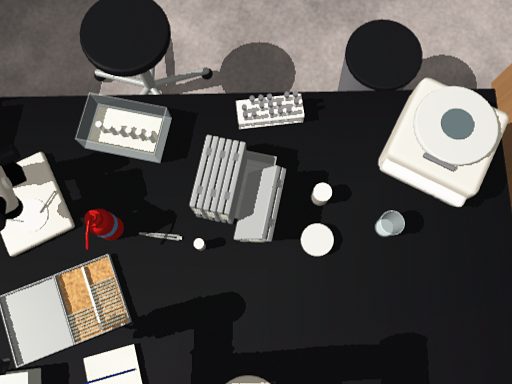

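Run:
```python
import cv2,numpy as np
o=[]
for n,x,y in(("side",218,135),("top",182,128)):
    c=cv2.resize(cv2.imread(f"pics/{n}0.png")[y:y+132,x:x+112],None,fx=3.5,fy=3.5,interpolation=cv2.INTER_CUBIC)
    for k in range(0,112,10):
        p=int(k*3.5);cv2.line(c,(p,0),(p,5),(0,255,255),1);cv2.putText(c,str(x+k),(p,14),0,.33,(0,255,255),1)
    for k in range(0,132,10):
        p=int(k*3.5);cv2.line(c,(0,p),(5,p),(0,255,255),1);cv2.putText(c,str(y+k),(6,p+4),0,.33,(0,255,255),1)
    o.append(c)
cv2.imwrite("pics/crop0.png",np.hstack(o))
```

```text
(no output)
```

View pics/crop0.png

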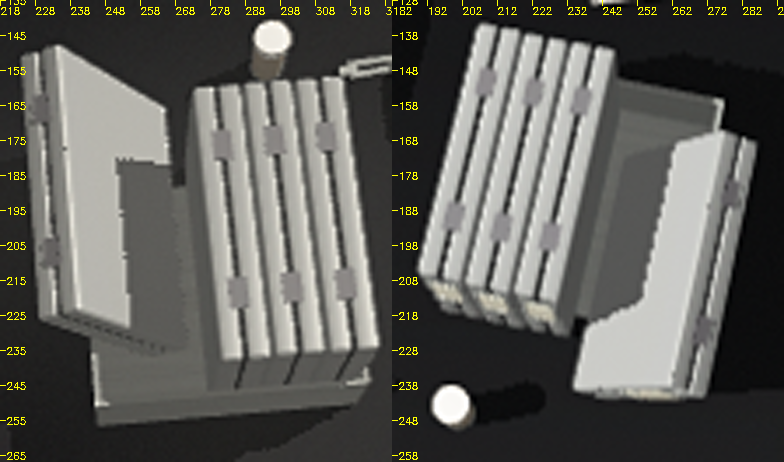

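```bash
cat > h.py <<'E'
import numpy as np,cv2
from scipy.spatial.transform import Rotation as R
def ray(d,p):
    K,E=d["mtx"],d["extrinsics"];v=np.linalg.inv(K)@[p[0],p[1],1];return E[:3,3],E[:3,:3]@[v[0],-v[1],-v[2]]
def onz(d,p,z):
    o,v=ray(d,p);return o+v*(z-o[2])/v[2]
def tri(d1,p1,d2,p2):
    (o,v),(q,w)=ray(d1,p1),ray(d2,p2);t=np.linalg.lstsq(np.c_[v,-w],q-o,rcond=None)[0]
    a,b=o+t[0]*v,q+t[1]*w;return (a+b)/2,np.linalg.norm(a-b)
def proj(d,P):
    E=d["extrinsics"];c=E[:3,:3].T@(np.asarray(P,float)-E[:3,3]);u=d["mtx"]@[c[0],-c[1],-c[2]];return u[:2]/u[2]
E
python3 - <<'E'
from h import *
s=np.load("side0.npz");t=np.load("top0.npz")
P={}
for n,a,b in[("b1BL",(207.1,134.9),(326,234.4)),("b3BR",(245.4,142.3),(281.4,237.3)),("b1FL",(190,205.7),(315.7,157.3)),("b3FR",(228,217.4),(274,160.1)),
 ("fR_B",(285.7,168.9),(230,225.9)),("fR_F",(271.4,241.4),(224.9,149.9)),("fL_B",(277.1,166),(240.3,227)),("fL_F",(265.1,240.3),(234.3,148.1))]:
    p,e=tri(t,a,s,b);P[n]=p;print(n,p.round(1),round(e,1))
print("plate back right z77",onz(t,(276.3,156.6),77), onz(s,(218+96/3.5,135+405/3.5),77))
for a,b in[("b1BL","b1FL"),("b3BR","b3FR"),("fR_B","fR_F"),("fL_B","fL_F"),("b1BL","b3BR")]:
    v=P[a]-P[b];print(a,b,np.linalg.norm(v).round(1),np.degrees(np.arctan2(v[1],v[0])).round(2))
for n,p,z in [("vial",(199,243),62),("jar",(321,190),75),("dish",(317,239),33),("beak",(390,220),90)]:print(n,onz(t,p,z).round(0))
E
```

```text
b1BL [751.1  98.9 165.3] 4.3
b3BR [725.8  -6.5 170. ] 3.7
b1FL [553.5 144.6 165. ] 5.7
b3FR [522.3  43.8 149.8] 4.2
fR_B [ 654.7 -115.4  146.9] 3.8
fR_F [455.6 -69.8 149.9] 5.8
fL_B [664.4 -92.  143.9] 4.2
fL_F [459.2 -49.2 153.8] 13.8
plate back right z77 [711.94413002 -95.93482018  77.        ] [712.1866443  -92.89771975  77.        ]
b1BL b1FL 202.9 -12.99
b3BR b3FR 210.6 -13.88
fR_B fR_F 204.3 -12.91
fL_B fL_F 209.9 -11.78
b1BL b3BR 108.5 76.5
vial [466. 129.  62.]
jar [ 610. -221.   75.]
dish [ 474. -209.   33.]
beak [ 516. -408.   90.]
```

Request:
servo_tool:
  rows:
    - [0,0,0,0,0,0,-3.9]
    - [0,2.2,2.7,0,0,0,0]
    - [0,2.2,2.7,0,0,0,0]
    - [0,2.2,2.7,0,0,0,0]
    - [0,2.2,2.7,0,0,0,0]
    - [0,2.2,2.7,0,0,0,0]
    - [0,2.2,2.7,0,0,0,0]
    - [0,2.2,2.7,0,0,0,0]
    - [0,2.2,2.7,0,0,0,0]
    - [0,2.2,2.7,0,0,0,0]
    - [0,2.2,2.7,0,0,0,0]
    - [0,2.2,2.7,0,0,0,0]

```text
clock: 1.3
position: [351.8, 251.3, 242.1]
ee_rot: [0.993, -0.115, -0.0, 0.0]
contact_force: [0.9, 0.9, 0.2]
gripper_width: -0.1
```

Request:
servo_tool:
  rows:
    - [0,2.2,2.7,0,0,0,0]
    - [0,2.2,2.7,0,0,0,0]
    - [0,2.2,2.7,0,0,0,0]
    - [0,2.2,2.7,0,0,0,0]
    - [0,2.2,2.7,0,0,0,0]
    - [0,2.2,2.7,0,0,0,0]
    - [0,2.2,2.7,0,0,0,0]
    - [0,2.2,2.7,0,0,0,0]
    - [0,2.2,2.7,0,0,0,0]
    - [0,2.2,2.7,0,0,0,0]
    - [0,2.2,2.7,0,0,0,0]
    - [0,2.2,2.7,0,0,0,0]

```text
clock: 2.5
position: [534.7, -124.4, 241.8]
ee_rot: [0.993, -0.115, -0.0, -0.0]
contact_force: [1.1, 0.1, 0.7]
gripper_width: 0.1
```

```bash
cat >> h.py <<'E'
O=np.array([638.9,27.4]);U=np.array([.9736,-.2284]);V=np.array([.2284,.9736])
def rk(p):
    r=np.asarray(p)[:2]-O;return np.array([r@U,r@V,p[2]]).round(1)
E
cat > st.py <<'E'
from bench import *
from h import *
s=read_state();r=R.from_quat(s["ee_rot"]);x=r.as_matrix()
print(s["clock"],"rack",rk(s["position"]),"yaw",np.degrees(np.arctan2(x[1,0],x[0,0])).round(2),"z",x[:,2].round(3),"F",s["contact_force"].round(1),"w",s["gripper_width"])
E
python3 st.py
```

```text
2.5 rack [ -66.8 -171.6  241.8] yaw -13.23 z [-0.001  0.    -1.   ] F [1.1 0.1 0.7] w 0.1258485827100731
```

Request:
servo_tool:
  rows:
    - [0,0.6,1.2,0,0,0,0]
    - [0,0.6,1.2,0,0,0,0]
    - [0,0,0,2.5,0,0,0]
    - [0,0,0,2.5,0,0,0]
    - [0,0,0,2.5,0,0,0]
    - [0,0,0,2.5,0,0,0]
    - [0,0,0,0.5,0,0,0]
    - [0,0,0,0,0,0,0]
    - [0,0,0,0,0,0,0]

```text
clock: 3.4
position: [541.6, -148.9, 138.7]
ee_rot: [0.993, -0.115, 0.001, 0.0]
contact_force: [-0.2, 0.7, 0.6]
gripper_width: -0.3
```

```bash
cat > look.py <<'E'
import sys
from bench import *
from h import *
o=[]
for n,c in(("side",(262,192)),("top",(245,195))):
    d=get_image(n);np.savez(n+"1.npz",**d);x,y=c[0]-56,c[1]-66
    c=cv2.resize(cv2.cvtColor(d["image"],4)[y:y+132,x:x+112],None,fx=3.5,fy=3.5,interpolation=cv2.INTER_CUBIC)
    for k in range(0,132,10):
        p=int(k*3.5);cv2.putText(c,str(x+k),(p,10),0,.33,(0,255,255),1);cv2.putText(c,str(y+k),(0,p+4),0,.33,(0,255,255),1)
    o.append(c)
cv2.imwrite(f"pics/{sys.argv[1]}.png",np.hstack(o))
E
python3 st.py; python3 look.py c1
```

```text
3.4 rack [ -54.5 -193.9  138.7] yaw -13.17 z [ 0.002 -0.    -1.   ] F [-0.2  0.7  0.6] w -0.27599100749558786
```

View pics/c1.png

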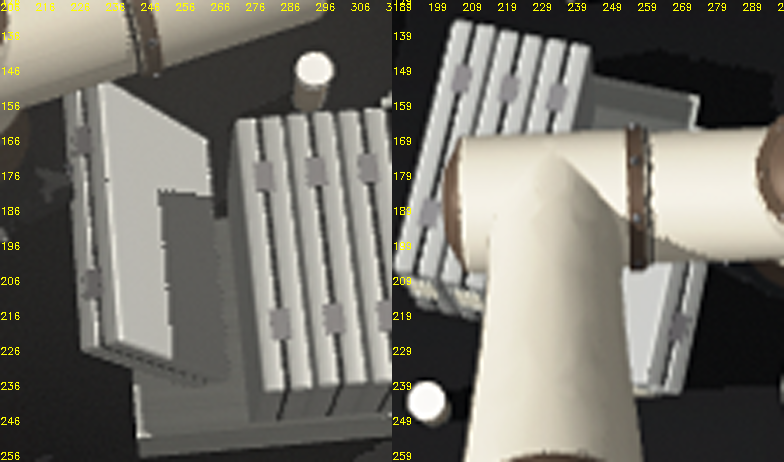

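Request:
servo_tool:
  rows:
    - [0,0,-1,0,0,0,0]
    - [0,0,-1,0,0,0,0]
    - [0,0,-0.8,0,0,0,0]
    - [0,0,-0.4,0,0,0,0]
    - [0,0,-0.3,0,0,0,0]
    - [0,0,-0.3,0,0,0,0]
    - [0,0,-0.3,0,0,0,0]
    - [0,0,-0.3,0,0,0,0]
    - [0,0,-0.3,0,0,0,0]
    - [0,0,-0.3,0,0,0,0]
    - [0,0,-0.3,0,0,0,0]

```text
clock: 4.6
position: [552.9, -97.3, 137.4]
ee_rot: [0.993, -0.115, 0.0, -0.0]
contact_force: [-0.1, -1.2, -0.2]
gripper_width: -0.1
```

```bash
python3 st.py
```

```text
4.6 rack [ -55.2 -141.1  137.4] yaw -13.23 z [ 0.  0. -1.] F [-0.1 -1.2 -0.2] w -0.080049790384459
```

Contact is light (about 1.2 N, as computed). I'll continue at the same pace.

Request:
servo_tool:
  rows:
    - [0,0,-0.3,0,0,0,0]
    - [0,0,-0.3,0,0,0,0]
    - [0,0,-0.3,0,0,0,0]
    - [0,0,-0.3,0,0,0,0]
    - [0,0,-0.3,0,0,0,0]
    - [0,0,-0.3,0,0,0,0]
    - [0,0,-0.3,0,0,0,0]
    - [0,0,-0.3,0,0,0,0]

```text
clock: 5.4
position: [558.4, -73.8, 137.3]
ee_rot: [0.993, -0.115, -0.0, -0.0]
contact_force: [0.5, -0.2, 0.2]
gripper_width: -0.0
```

```bash
python3 st.py; python3 look.py c2
```

```text
5.4 rack [ -55.3 -116.9  137.3] yaw -13.22 z [-0.  0. -1.] F [ 0.5 -0.2  0.2] w -0.0416751698873964
```

View pics/c2.png

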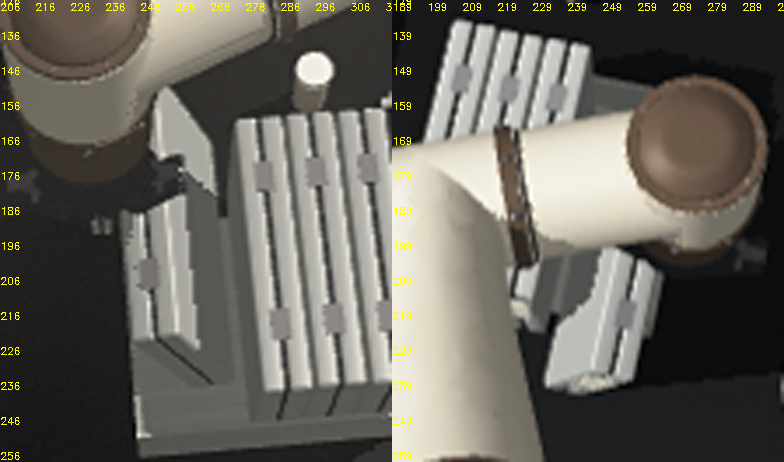

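Request:
servo_tool:
  rows:
    - [0,0,-0.3,0,0,0,0]
    - [0,0,-0.3,0,0,0,0]
    - [0,0,-0.3,0,0,0,0]
    - [0,0,-0.3,0,0,0,0]
    - [0,0,-0.3,0,0,0,0]
    - [0,0,-0.3,0,0,0,0]
    - [0,0,-0.2,0,0,0,0]
    - [0,0,0,0,0,0,0]
    - [0,0,0,0,0,0,0]
    - [0,0,0,0,0,0,0]

```text
clock: 6.5
position: [563.3, -54.9, 139.9]
ee_rot: [0.993, -0.115, 0.001, 0.0]
contact_force: [-4.2, -0.9, 11.7]
gripper_width: -0.4
```

```bash
python3 st.py; python3 look.py c3
```

```text
6.5 rack [-54.8 -97.4 139.9] yaw -13.16 z [ 0.002 -0.001 -1.   ] F [-4.2 -0.9 11.7] w -0.41395429655923577
```

View pics/c3.png

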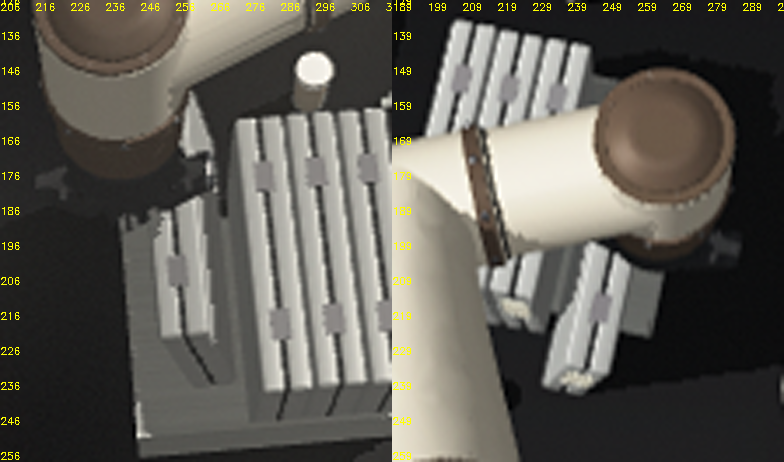

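Request:
servo_tool:
  rows:
    - [0,0,0,-0.5,0,0,0]
    - [0,0,0,-0.5,0,0,0]
    - [0,0,0,-0.5,0,0,0]
    - [0,0,0,-0.5,0,0,0]
    - [0,0,0,0,0,0,0]
    - [0,0,0,0,0,0,0]

```text
clock: 7.2
position: [562.9, -54.6, 157.2]
ee_rot: [0.993, -0.115, -0.0, -0.0]
contact_force: [-0.2, 0.3, -0.1]
gripper_width: -0.4
```

```bash
python3 st.py
```

```text
7.2 rack [-55.3 -97.2 157.2] yaw -13.23 z [-0.  0. -1.] F [-0.2  0.3 -0.1] w -0.37388869464720087
```

Request:
servo_tool:
  rows:
    - [0,0,-0.3,0,0,0,0]
    - [0,0,-0.3,0,0,0,0]
    - [0,0,-0.3,0,0,0,0]
    - [0,0,-0.3,0,0,0,0]
    - [0,0,0,0,0,0,0]
    - [0,0,0,0,0,0,0]
    - [0,0,0,0,0,0,0]

```text
clock: 7.9
position: [565.6, -43.0, 157.3]
ee_rot: [0.993, -0.115, -0.0, 0.0]
contact_force: [-0.5, 0.0, -0.0]
gripper_width: 0.1
```

```bash
python3 st.py; python3 look.py c4
```

```text
7.9 rack [-55.3 -85.3 157.3] yaw -13.22 z [-0. -0. -1.] F [-0.5  0.  -0. ] w 0.11913562880278844
```

View pics/c4.png

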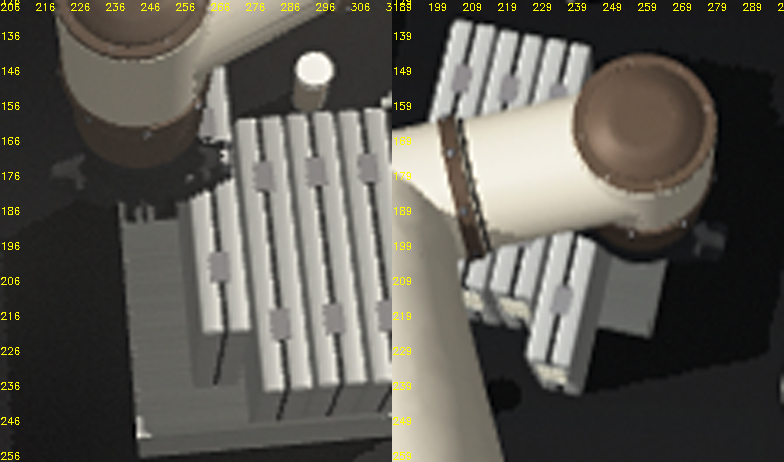

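Request:
servo_tool:
  rows:
    - [0,0,1.5,0,0,0,0]
    - [0,0,1.5,0,0,0,0]
    - [0,-2,0,-0.5,0,0,0]
    - [0,-2.5,0,-0.5,0,0,0]
    - [0,-2.5,0,-0.5,0,0,0]
    - [0,-2.5,0,0,0,0,0]
    - [0,-2.5,0,0,0,0,0]
    - [0,-2.5,-2,0,0,0,0]
    - [0,0,-2,0,0,0,0]
    - [0,0,-2,0,0,0,0]
    - [0,0,-1.9,0,0,0,0]
    - [0,0,0,0,0,0,0]

```text
clock: 9.2
position: [436.3, 38.4, 172.6]
ee_rot: [0.993, -0.114, 0.001, -0.0]
contact_force: [0.6, -0.1, 0.6]
gripper_width: 0.1
```

```bash
python3 st.py; python3 look.py c5
```

```text
9.2 rack [-199.8  -35.5  172.6] yaw -13.14 z [ 0.001  0.    -1.   ] F [ 0.6 -0.1  0.6] w 0.12474550841130275
```

View pics/c5.png

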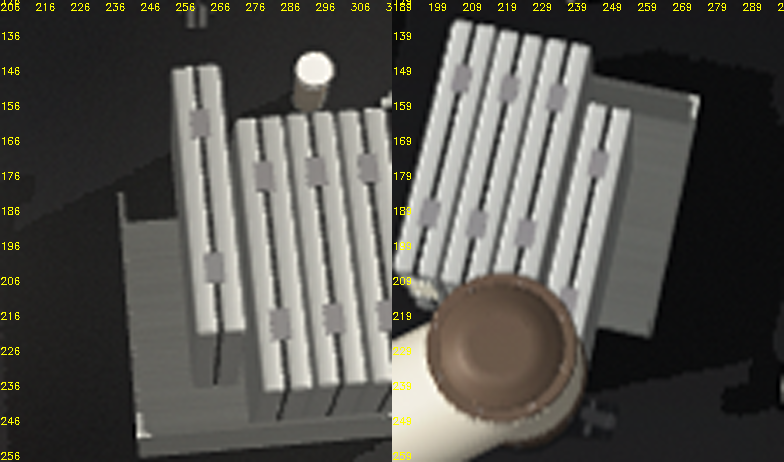

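Run:
```python
from h import *
s=np.load("side1.npz");t=np.load("top1.npz")
f=lambda X,Y:(206+X/3.5,126+Y/3.5)
g=lambda X,Y:(189+(X-392)/3.5,129+Y/3.5)
for n,p in[("FR",f(174,68)),("FL",f(219,66)),("BR",f(197,333)),("BL",f(244,330)),("b3FR",f(235,120)),("b3BR",f(264,390))]:print(n,rk(onz(s,p,169)))
for n,p in[("BL",g(590,102)),("BR",g(631,109)),("b3BR",g(593,44)),("b1BL",g(458,20))]:print(n,rk(onz(t,p,169)))
```

```text
FR [-153.9  -53.1  169. ]
FL [-152.8  -20.   169. ]
BR [ 48.2 -53.6 169. ]
BL [ 48.7 -20.8 169. ]
b3FR [-109.1  -12.3  169. ]
b3BR [ 92.3 -11.2 169. ]
BL [ 48.7 -25.  169. ]
BR [ 49.8 -57.2 169. ]
b3BR [ 95.3 -17.2 169. ]
b1BL [ 92.5  90.5 169. ]
```

Request:
servo_tool:
  rows:
    - [0,0,0.3,0,0,5,0]
    - [0,0,0,0,0,5,0]
    - [0,0,0,0,0,5,0]
    - [0,0,0,0,0,5,0]
    - [0,0,0,0,0,5,0]
    - [0,0,0,0,0,0,0]
    - [0,-0.72,0,1.54,0,0,0]
    - [0,-0.72,0,1.54,0,0,0]
    - [0,-0.72,0,1.54,0,0,0]
    - [0,-0.72,0,1.54,0,0,0]
    - [0,0,0,0,0,0,0]
    - [0,0,0,0,0,0,0]

```text
clock: 10.5
position: [451.3, 33.2, 131.0]
ee_rot: [0.975, -0.117, 0.185, 0.028]
contact_force: [-0.0, 0.5, -0.5]
gripper_width: -0.3
```

```bash
python3 st.py
```

```text
10.5 rack [-183.9  -37.2  131. ] yaw -13.57 z [ 0.354 -0.098 -0.93 ] F [-0.   0.5 -0.5] w -0.2682385564363003
```

Request:
servo_tool:
  rows:
    - [0,0.47,0,0.18,0,0,0]
    - [0,0.47,0,0.18,0,0,0]
    - [0,-0.3,0,0.75,0,0,0]
    - [0,-0.3,0,0.75,0,0,0]
    - [0,-0.3,0,0.75,0,0,0]
    - [0,0,0,0,0,0,0]

```text
clock: 11.1
position: [465.9, 32.6, 114.4]
ee_rot: [0.977, -0.116, 0.179, 0.028]
contact_force: [-1.2, -0.1, -0.6]
gripper_width: 0.1
```

```bash
python3 st.py
```

```text
11.1 rack [-169.6  -34.5  114.4] yaw -13.42 z [ 0.342 -0.097 -0.935] F [-1.2 -0.1 -0.6] w 0.09105776706204653
```

Request:
servo_tool:
  rows:
    - [0,-0.28,0.4,-0.11,0,0,0]
    - [0,0.28,0,0.11,0,0,0]
    - [0,0.28,0,0.11,0,0,0]
    - [0,0.28,0,0.11,0,0,0]
    - [0,0.28,0,0.11,0,0,0]
    - [0,0.28,0,0.11,0,0,0]
    - [0,0.28,0,0.11,0,0,0]
    - [0,0.28,0,0.11,0,0,0]
    - [0,0.28,0,0.11,0,0,0]
    - [0,0.28,0,0.11,0,0,0]

```text
clock: 12.1
position: [489.3, 23.7, 116.3]
ee_rot: [0.977, -0.116, 0.178, 0.028]
contact_force: [-8.0, 1.8, 6.4]
gripper_width: 0.3
```

```bash
python3 st.py; python3 look.py c6
```

```text
12.1 rack [-144.8  -37.8  116.3] yaw -13.38 z [ 0.341 -0.097 -0.935] F [-8.   1.8  6.4] w 0.3339400209493999
```

View pics/c6.png

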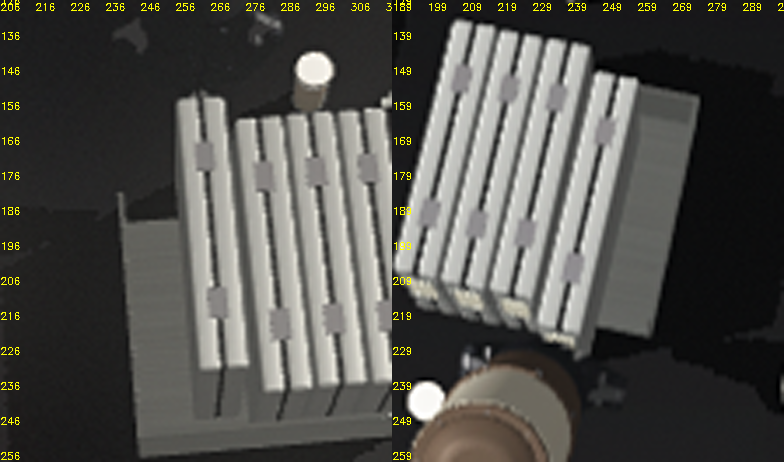

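Request:
servo_tool:
  rows:
    - [0,0.28,0,0.1,0,0,0]
    - [0,0.28,0,0.1,0,0,0]
    - [0,0.28,0,0.1,0,0,0]
    - [0,0.28,0,0.1,0,0,0]
    - [0,0.28,0,0.1,0,0,0]

```text
clock: 12.7
position: [503.5, 19.9, 116.2]
ee_rot: [0.977, -0.116, 0.178, 0.028]
contact_force: [-5.9, 1.0, 4.4]
gripper_width: 0.2
```

```bash
python3 st.py
```

```text
12.7 rack [-130.1  -38.2  116.2] yaw -13.4 z [ 0.341 -0.097 -0.935] F [-5.9  1.   4.4] w 0.16086374867218983
```

Request:
servo_tool:
  rows:
    - [0,0.14,0,0.05,0,0,0]
    - [0,0.14,0,0.05,0,0,0]
    - [0,0.14,0,0.05,0,0,0]

```text
clock: 13.0
position: [507.8, 18.9, 116.2]
ee_rot: [0.977, -0.116, 0.178, 0.029]
contact_force: [-4.9, 1.9, 3.4]
gripper_width: 0.1
```

Request:
servo_tool:
  rows:
    - [0,0.1,0,0.04,0,0,0]
    - [0,0.1,0,0.04,0,0,0]

```text
clock: 13.2
position: [508.7, 18.5, 116.0]
ee_rot: [0.977, -0.116, 0.177, 0.028]
contact_force: [-20.4, 5.4, 15.3]
gripper_width: 0.2
```

Request:
servo_tool:
  rows:
    - [0,-0.5,0,-0.2,0,0,0]
    - [0,-1,0,-0.4,0,0,0]
    - [0,-1,0,-0.4,0,0,0]
    - [0,-1,0,-0.4,0,0,0]
    - [0,0,0,0,0,0,0]
    - [0,0,0,0,0,0,0]

```text
clock: 13.8
position: [474.0, 27.4, 117.3]
ee_rot: [0.977, -0.116, 0.178, 0.028]
contact_force: [0.5, 0.5, -0.8]
gripper_width: -0.1
```

```bash
python3 st.py; python3 look.py c7
```

```text
13.8 rack [-160.5  -37.7  117.3] yaw -13.44 z [ 0.342 -0.097 -0.935] F [ 0.5  0.5 -0.8] w -0.09059363920204547
```

View pics/c7.png

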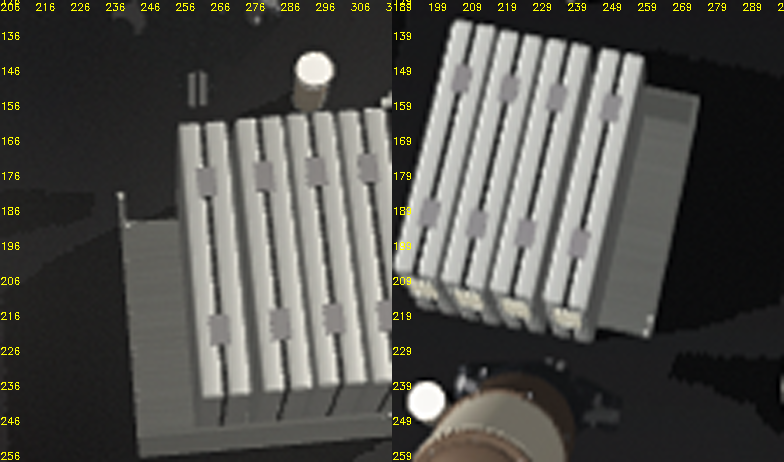

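Run:
```python
from h import *
s=np.load("side1.npz");t=np.load("top1.npz")
f=lambda X,Y:(206+X/3.5,126+Y/3.5)
g=lambda X,Y:(189+(X-392)/3.5,129+Y/3.5)
P={n:rk(onz(s,f(*p),169)) for n,p in dict(FR=(179,126),FL=(226,123),BR=(202,397),BL=(250,393),b3FR=(235,120),b3BR=(264,390)).items()};print(P)
print({n:rk(onz(t,g(*p),169)) for n,p in dict(BL=(603,47),BR=(643,57),b3BL=(548,36),b3BR=(590,44)).items()})
```

```text
{'FR': array([-107.8,  -53.3,  169. ]), 'FL': array([-107.3,  -19. ,  169. ]), 'BR': array([ 93.8, -54.1, 169. ]), 'BL': array([ 93.6, -21. , 169. ]), 'b3FR': array([-109.1,  -12.3,  169. ]), 'b3BR': array([ 92.3, -11.2, 169. ])}
{'BL': array([ 94.6, -25.3, 169. ]), 'BR': array([ 93.1, -57.5, 169. ]), 'b3BL': array([ 94.4,  18.7, 169. ]), 'b3BR': array([ 94.8, -14.9, 169. ])}
```

```bash
python3 -c "
from bench import *
print(job_done())"
```

```text
the job is handed in; nothing more can be done
None
```

The toppled box now stands upright in line with the other three and against the back plate, and I handed the job in at about 13.8 s. I only pushed it: the shut fingertips moved its top edge over until it dropped upright, then pushed its front end about 45 mm home with the tool tilted about 20°.

**Final checks**
- **Position:** the back end measures 93–95 mm in the rack's frame, where the plate is at 95 mm and box 3 measures 92–95 mm in the same pictures. The box centre is at about y = -38 to -41 mm.
- **Alignment:** it looks upright and square to the rack to well under 1°.
- **Contact:** the tool is about 30 mm clear of the box and reads no force. The other boxes and the vial look unmoved. I did not look again at the other bystanders, but the arm passed well clear of them.

**What did not go as planned**
- While the box was being righted, a wider part of the gripper met its rising top at about 12 N. I raised the tool 20 mm and carried on.
- The planned 25° tilt was out of reach, so I pushed with about 20°, contacting the front at roughly 108 mm height.
- The push peaked at about 26 N when the box met the back plate (the limit is 38 N), and I backed off at once.

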